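# Clear the stacked stall stock to its display places

## Robot

A 7-joint arm with a two-finger parallel gripper is mounted at the origin on the work surface. World frame = base frame: x ahead of the robot, y to its left, z up, the work surface at z = 0. Lengths are in mm, angles in rad, forces in N, time in s.
With the tool pointing down it reaches from about 400 to 875 mm from the base axis. Payload 4.4 kg.
Tool frame: the origin (TCP) lies at the very end of the fingers, on their centre line; the grasp point (between the pads) lies 19 mm behind it; z points along the fingers, y is the line along which they close (so a half turn about z gives the same grasp; the last joint's range is limited). The gripper opens to 85 mm and grips with 20 to 120 N. Pads are 22 mm wide; open, the fingers measure 114 mm over their backs; the gripper's body (76 mm by 85 mm) begins 54 mm behind the grasp point. The pads swing forward as they close: fully open they stand 13 mm farther back than shut.
Start: joints at [1.149, 0.628, 0.038, 1.517, -0.027, 0.996, -0.02], TCP at [226.45, -609.293, 202.113] pointing down, gripper open.
Joint ranges: [-3.06, 3.06], [-0.37, 2.12], [-1.25, 1.32], [0.18, 2.47], [-1.1, 4.24], [0.23, 1.98], [-2.94, 2.94]. Speed limits (rad/s): [2.57, 2.57, 3.14, 3.14, 3.14, 3.14, 3.14].

## Interface

Orientations are given as a rotation vector (axis times angle).
In Python, from cell import arm, imaging, ticket gives the robot as it stands.
- The arm moves only by the tool move_arm, never from a script. Its argument "plan" is a list of rows, each a list of 7 numbers: the turn, a rotation vector about the tool's x, y, z in degrees, then the shift along the tool's x, y, z in cm, then the gripper command: -1 is shut, 1 is fully open, values between are in proportion. In form: [[ax, ay, az, tx, ty, tz, fingers], ...]. A call has 1 to 8 rows; each row is the pose to reach, as a shift and turn from the pose commanded when the call began, along the tool's axes at that moment; what a row does not reach only later rows make up. A row lasts 1/12 s, in which the tool goes at most 41.7 mm and 7.16 degrees, less where a joint would pass 70% of its speed; a pose out of reach is approached as far as the arm can. A call with a gripper value outside its range is refused whole. The fingers move at their own pace and stop on an object; "squeeze" is the grip in N (left out, the last holds). Time passes only in rows, so rows that repeat a pose let the fingers close. It gives the time, the measured TCP pose, the force, the opening and the grip force at its end, in the units of the state.
- arm.read_state(): the state, without advancing time (a new reading comes with each control period).
- imaging.read_camera(name): name is "scene" or "top"; returns (picture, depth): 480x640x3 uint8, blue, green, red; 480x640 float32, mm along the optical axis (not along the pixel's ray), 0 where there is no reading.
- imaging.camera_model(name): a dict with "vfov" (degrees; the focal length in pixels is half the picture's height over the tangent of half this angle, whatever the lens; pixels are square), "cx", "cy" (the principal point, pixels), "world_to_cam" (4x4, takes a point from world to camera coordinates). Camera axes: x right, y up, looking along -z (the intrinsics and any distortion apply to the point x, -y, -z); pixel columns grow to the right and rows downward; lengths in mm; the calibration is good to about 2 mm. A picture is of the moment at which its call begins. camera_model takes no time and is no camera call.
- ticket.sign_off(): hands the job in; it is judged then, once.
The state is a dict: "clock": time; "q": joint angles; "joint_vel": joint speeds; "joint_efforts": joint torques, N m; "tcp_pos": TCP position; "orientation": TCP orientation; "force": force on the tool from outside, world axes, zero at the start; "moment": the same for the moment, N m; "grip_width": finger opening in mm; "grasp_force": force on a finger pad.
Only numpy, scipy, OpenCV 4.12 (cv2) and the standard library are available. Lean on these libraries where they do the work, as an engineer would, in place of code of your own. Each camera call takes 0.05 s, during which the arm holds its last target. There are 200 camera calls.

## Task

Take the two stacks on the stall apart and set everything out in its own place: each gift box centred and square on the felt mat of its own colour, each paint tin centred on the felt coaster of the colour of its lid, and the white bottle upright in the middle of the dark wooden plinth. The bottle is glass: do not tip it over at any time, and set it down without dropping it.

Things in the scene. Friction and masses are not known exactly. Their poses are not given: they have to be found in the camera images.
- blue_box: Blue rectangular gift box with a thin brass line round its sides, closed and rigid, 80 (x) x 60 (y) x 36 mm high, about 0.16 kg; origin: centre of its underside; x along its long side, z up. At the start it stands on the table under a tin.
- black_box: Black rectangular gift box with a thin brass line round its sides, closed and rigid, 80 (x) x 60 (y) x 36 mm high, about 0.16 kg; origin: centre of its underside; x along its long side, z up. At the start it stands on the table under a tin.
- green_tin: Round metal paint tin with a flat green lid, closed, 52 mm diameter, 30 mm high, about 0.09 kg; origin: centre of its underside, z up. At the start it stands on one of the two gift boxes (either one), and the bottle stands on its lid.
- yellow_tin: Round metal paint tin with a flat yellow lid, closed, 52 mm diameter, 30 mm high, about 0.09 kg; origin: centre of its underside, z up. At the start it stands on one of the two gift boxes (either one).
- bottle: White flat flask with painted flowers and a round red stopper, upright, rigid; body 40 (x) x 24 (y) mm with flat sides from 6 to 46 mm height, foot 34 x 22 mm and 6 mm high, neck, stopper 20 mm diameter from 52 to 66 mm (66 mm is its full height); about 0.08 kg; origin: centre of its underside, z up, x along its wide side. At the start it stands on the green-lidded tin.
- blue_mat: Blue felt mat fixed to the table, rectangular, 110 (x) x 90 (y) x 3 mm thick; origin: centre of its underside, on the table; x along its long side. Its place and yaw change at every start.
- black_mat: Black felt mat fixed to the table, rectangular, 110 (x) x 90 (y) x 3 mm thick; origin: centre of its underside, on the table; x along its long side. Its place and yaw change at every start.
- green_coaster: Green felt coaster fixed to the table, round, 76 mm diameter, 3 mm thick; origin: centre of its underside, on the table. Its place changes at every start.
- yellow_coaster: Yellow felt coaster fixed to the table, round, 76 mm diameter, 3 mm thick; origin: centre of its underside, on the table. Its place changes at every start.
- plinth: Dark wooden plinth fixed to the table, a round disc of 76 mm diameter, 8 mm high; origin: centre of its underside, on the table. Its place changes at every start.
Mind the look-alikes: they are no part of the job. Leave any turquoise look-alike of the black_box alone.

How it is judged (in metres and radians):
At the end, for the whole second after the job is handed in: Boxes on their mats, tins on their coasters, bottle on the plinth: each resting on the pad itself (height within 3 mm), centred within 12 mm, tilted under 0.12 rad, boxes' long sides within 0.2 rad of the mats' (either way round), all released and at rest (horizontal distance between blue_box and blue_mat below 0.012 m and z of blue_box in the frame of blue_mat between 0 and 0.007 m and angle between each of blue_box, black_box, green_tin, yellow_tin, bottle's own z axis and vertical below 0.12 rad and linear speed of each of blue_box, black_box, green_tin, yellow_tin, bottle below 0.03 m/s and angular speed of each of blue_box, black_box, green_tin, yellow_tin, bottle below 0.3 rad/s and angle between the x axis of blue_box and the x axis of blue_mat, either way round below 0.2 rad and horizontal distance between black_box and black_mat below 0.012 m and z of black_box in the frame of black_mat between 0 and 0.007 m and angle between the x axis of black_box and the x axis of black_mat, either way round below 0.2 rad and horizontal distance between green_tin and green_coaster below 0.012 m and z of green_tin in the frame of green_coaster between 0 and 0.007 m and horizontal distance between yellow_tin and yellow_coaster below 0.012 m and z of yellow_tin in the frame of yellow_coaster between 0 and 0.007 m and horizontal distance between bottle and plinth below 0.012 m and z of bottle in the frame of plinth between 0.005 and 0.012 m); the robot touches nothing.
It fails at once if the bottle is tipped by more than 0.7 rad (angle between bottle's own z axis and vertical above 0.7 rad).
It fails at once if the bottle is dropped or flung (faster than 0.6 m/s while its underside is less than 30 mm above the table) (height (world z) of bottle below 0.03 m and linear speed of bottle above 0.6 m/s).
It also fails if it takes over 128 s, if anything falls off the work surface, if the arm or the gripper's body presses on something with over 40 N, if the wrist force passes 120 N, or if a joint passes its speed limit or range.

## Working session

There is one attempt and no reset: what is moved stays moved. The work goes in short steps, Python scripts to look and compute and a tool call to move; the robot and the scene stay as the last step left them, time stands still between calls to the robot, and variables do not carry over. Pictures are saved under pics/ and viewed, at most 14 in all, crops included, and the job is handed in when it is done.

Besides the shell and the picture viewer there is one more tool, called after "Call:" as a command line: name --pt "numbers of a row" for each row, then --argument value for the rest. move_arm: Moves the arm, as the interface text tells. Its arguments: {"type":"object","properties":{"plan":{"type":"array"},"squeeze":{"type":"number"}},"required":["plan"]}

```bash
ls; mkdir -p pics; python3 - <<'E'
from cell import arm, imaging
import cv2, numpy as np
print(arm.read_state())
for n in("scene","top"):
    p,d=imaging.read_camera(n); cv2.imwrite(f"pics/{n}0.png",p); np.savez(f"pics/{n}0.npz",p=p,d=d); print(n,imaging.camera_model(n))
E
```

```text
pics
{'clock': 0.0, 'q': array([ 1.14917482,  0.62931978,  0.03842655,  1.51832224, -0.02703509,
        0.99628973, -0.01997842]), 'joint_vel': array([ 0.00078547, -0.00072494, -0.00034656, -0.00112602,  0.00021217,
        0.00041104,  0.00112155]), 'joint_efforts': array([ 6.23915912e-04, -5.63393712e+01,  1.22600421e+00, -1.93445367e+01,
        1.09008720e-02,  1.04713239e-02,  3.32365653e-05]), 'tcp_pos': array([ 226.25576867, -608.65978768,  201.22054275]), 'orientation': array([-3.09023190e+00, -5.55686006e-01,  4.80263804e-04]), 'force': array([-0.71012781, -0.57473465, -0.02233323]), 'moment': array([-0.02451873,  0.01875598, -0.00656896]), 'grasp_force': 0.0, 'grip_width': 85.49397420818178}
scene {'vfov': 45.23532959376331, 'cx': 307.7403382867421, 'cy': 243.21593287338015, 'world_to_cam': array([[-1.00564725e-01,  9.94888582e-01, -9.13489860e-03,
         6.03740073e+01],
       [-5.93584241e-01, -5.26268600e-02,  8.03049290e-01,
         2.33143997e+02],
       [ 7.98463828e-01,  8.61807628e-02,  5.95842589e-01,
        -1.49735753e+03],
       [ 0.00000000e+00,  0.00000000e+00,  0.00000000e+00,
         1.00000000e+00]])}
top {'vfov': 52.18443225891244, 'cx': 321.0596983701673, 'cy': 238.79959721700362, 'world_to_cam': array([[-1.74055650e-02, -9.99068843e-01, -3.94777453e-02,
         7.33920267e+00],
       [ 9.90885401e-01, -2.25110515e-02,  1.32813308e-01,
        -4.85610019e+02],
       [-1.33578324e-01, -3.68062308e-02,  9.90354549e-01,
        -9.18182066e+02],
       [ 0.00000000e+00,  0.00000000e+00,  0.00000000e+00,
         1.00000000e+00]])}
```

View pics/scene0.png

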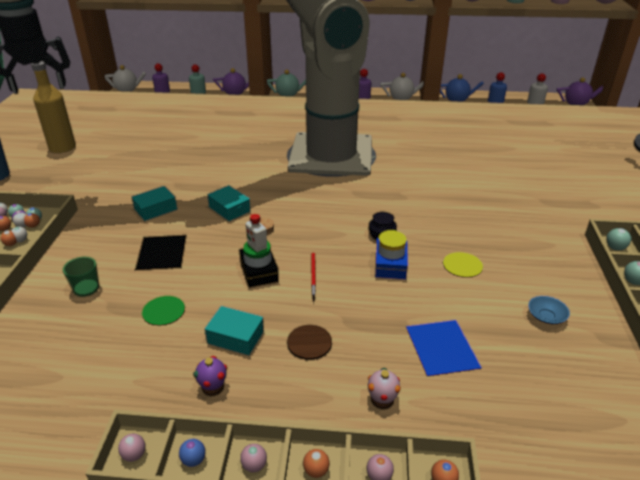

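View pics/top0.png

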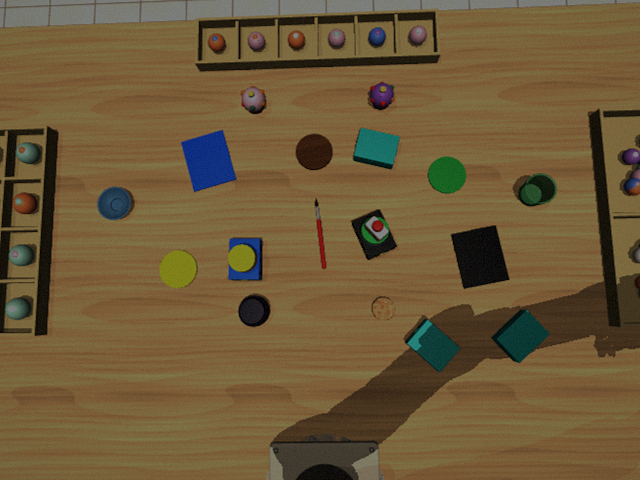

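The top view shows the blue mat (208,160), black mat (480,256), blue box with yellow tin (245,258), black box with green tin and bottle (374,234), yellow coaster (178,268), green coaster (447,175) and plinth (314,152). The turquoise boxes at (376,148), (433,345) and (521,335) are look-alikes. The black box meant is the one at (374,234), since it is black with a tin on it. The small black jar at (254,310) is no part of the job.

```bash
cat > h.py <<'E'
import numpy as np, cv2
from cell import arm, imaging
def world(name,d,us,vs,z=None):
    """pixels -> world; by depth, or by intersection with plane z"""
    m=imaging.camera_model(name); f=240/np.tan(np.radians(m["vfov"]/2)); W=np.array(m["world_to_cam"])
    us=np.asarray(us,float); vs=np.asarray(vs,float)
    ray=np.stack([(us-m["cx"])/f,-(vs-m["cy"])/f,-np.ones_like(us)],-1)
    R,t=W[:3,:3],W[:3,3]
    c=-R.T@t; r=ray@R
    k=d[vs.astype(int),us.astype(int)] if z is None else (z-c[2])/r[:,2]
    return c+r*np.asarray(k)[:,None]
def project(name,P):
    m=imaging.camera_model(name); f=240/np.tan(np.radians(m["vfov"]/2)); W=np.array(m["world_to_cam"])
    q=np.asarray(P)@W[:3,:3].T+W[:3,3]
    return np.stack([m["cx"]-f*q[:,0]/q[:,2],m["cy"]+f*q[:,1]/q[:,2]],-1)
def blob(p,seed,box,tol=None,hsv=None):
    """connected colour blob containing/near seed inside half-size box"""
    H=cv2.cvtColor(cv2.GaussianBlur(p,(3,3),0),cv2.COLOR_BGR2HSV)
    m=cv2.inRange(H,np.array(hsv[0]),np.array(hsv[1]))
    w=np.zeros_like(m); u,v=seed; w[max(v-box,0):v+box,max(u-box,0):u+box]=255
    m&=w
    n,l,s,c=cv2.connectedComponentsWithStats(m)
    i=1+np.argmax(s[1:,4]); return l==i
HS=dict(blue=([108,120,60],[128,255,255]),yellow=([24,140,60],[34,255,255]),green=([50,120,40],[75,255,255]),
 black=([0,0,0],[180,255,38]),brown=([0,40,15],[18,255,75]),red=([0,150,90],[8,255,255]))
E
python3 - <<'E'
from h import *
D={n:np.load(f"pics/{n}0.npz") for n in("scene","top")}
T=dict(top=[("blue_mat",(208,160),45,"blue"),("blue_box",(245,258),35,"blue"),("ytin",(241,257),25,"yellow"),("ycoast",(178,268),30,"yellow"),
("gcoast",(447,175),30,"green"),("gtin",(375,230),25,"green"),("bmat",(480,256),45,"black"),("bbox",(374,234),36,"black"),("plinth",(314,152),30,"brown"),("stopper",(378,226),14,"red")],
scene=[("blue_mat",(443,347),50,"blue"),("blue_box",(392,258),32,"blue"),("ytin",(393,240),20,"yellow"),("ycoast",(463,264),25,"yellow"),
("gcoast",(164,310),30,"green"),("gtin",(258,250),25,"green"),("bmat",(161,252),35,"black"),("bbox",(258,268),30,"black"),("plinth",(310,342),32,"brown"),("stopper",(256,220),14,"red")])
for n in T:
    p,d=D[n]["p"],D[n]["d"]
    for nm,s,b,c in T[n]:
        m=blob(p,s,b,hsv=HS[c]); v,u=np.nonzero(m)
        P=world(n,d,u,v); P=P[d[v,u]>0]; z=np.median(P[:,2])
        ct=(P[:,:2].max(0)+P[:,:2].min(0))/2
        r=cv2.minAreaRect(P[:,:2].astype(np.float32))
        print(n,nm,len(u),"px",u.mean().round(1),v.mean().round(1),"z",z.round(1),np.percentile(P[:,2],[5,95]).round(1),"mean",P.mean(0)[:2].round(1),"rect",np.round(r[0],1),np.round(r[1],1),round(r[2],1))
E
```

```text
top blue_mat 2193 px 208.0 160.4 z 3.9 [1.1 6.9] mean [658. 229.] rect [658.5 229.4] [110.7  90. ] 15.9
top blue_box 580 px 246.4 260.1 z 36.9 [33.7 40.2] mean [447.  142.5] rect [449.7 146.8] [59.1 77.8] 88.8
top ytin 578 px 241.3 257.8 z 66.9 [64.2 69.8] mean [448.6 146.5] rect [447.5 153.4] [49.4 66.5] 9.3
top ycoast 1143 px 177.5 268.7 z 4.0 [0.6 6.9] mean [435.6 287.8] rect [435.8 288.2] [77.5 75.8] 55.1
top gcoast 1062 px 446.6 174.6 z 4.1 [1.1 6.7] mean [ 614.3 -256.6] rect [ 614.4 -257.2] [72.7 73.6] 44.9
top gtin 197 px 370.3 235.8 z 66.5 [45.  69.6] mean [485.  -95.6] rect [489.4 -98.8] [53.6 32.4] 53.2
top bmat 2490 px 479.5 256.6 z 4.0 [1.1 6.9] mean [ 447.3 -312. ] rect [ 447.8 -311.9] [108.3  89.6] 10.3
top bbox 666 px 372.2 237.8 z 36.8 [24.9 39.9] mean [ 485. -101.] rect [ 492.9 -104.3] [79.6 57.6] 22.5
top plinth 1029 px 313.7 151.7 z 9.0 [ 5.9 11.9] mean [668.4  10.5] rect [668.7  10.3] [73.7 72.7] 23.6
top stopper 79 px 377.4 225.4 z 132.6 [130.1 134.7] mean [ 493.3 -104.2] rect [ 493.4 -104.4] [15.5 15.7] 87.9
scene blue_mat 2615 px 442.3 347.7 z 1.4 [-0.5  3.4] m
[... 324 characters left out ...]
an [437.2 286.8] rect [434.7 287.8] [81.9 78.4] 8.2
scene gcoast 921 px 162.9 310.0 z 1.3 [-0.6  3.3] mean [ 617.5 -257.3] rect [ 617.5 -257.4] [73.7 72.3] 30.0
scene gtin 218 px 255.6 251.3 z 63.7 [57.8 66. ] mean [ 512.1 -104.7] rect [ 506.7 -104.7] [36.6 48.5] 10.8
scene bmat 1286 px 161.0 252.3 z 1.2 [-0.9  3.4] mean [ 452.3 -312.4] rect [ 450.5 -312.8] [108.7  85. ] 9.8
scene bbox 657 px 259.5 272.7 z 27.5 [ 5.  35.7] mean [526.8 -97.2] rect [ 500.2 -104.8] [80.  58.7] 22.0
scene plinth 872 px 308.9 341.2 z 6.1 [3.3 8.3] mean [673.3   9.4] rect [673.4   9.5] [73.5 66.7] 5.5
scene stopper 63 px 254.5 216.9 z 129.6 [123.9 131.6] mean [ 487.9 -107.2] rect [ 399.8 -125.7] [215.9  17.4] 12.2
```

```bash
python3 - <<'E'
import cv2
p=cv2.imread("pics/top0.png"); q=cv2.imread("pics/scene0.png")
a=cv2.resize(p[195:275,320:430],None,fx=5,fy=5,interpolation=cv2.INTER_CUBIC)
b=cv2.resize(q[205:295,210:300],None,fx=4.44,fy=4.44,interpolation=cv2.INTER_CUBIC)[:400,:240+0]
import numpy as np
b=cv2.resize(q[205:295,230:285],(244,400),interpolation=cv2.INTER_CUBIC)
cv2.imwrite("pics/crop1.png",np.hstack([a,b]))
E
```

```text
(no output)
```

View pics/crop1.png

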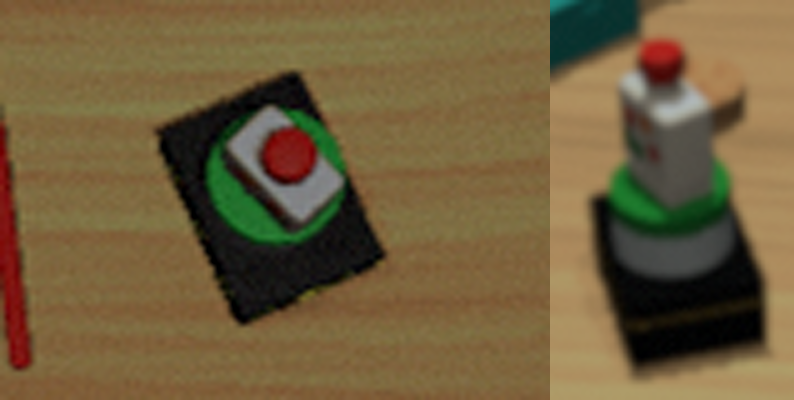

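Crop confirmed: left shows the white bottle with red stopper standing on the green tin, on the black box; its wide side runs from upper left to lower right (about 45° yaw). Now I'll pin down the bottle's position and yaw, and write a move helper.

```bash
cat > mv.py <<'E'
import sys; from h import *; from scipy.spatial.transform import Rotation as Ro
def go(x,y,z,yaw):
    """yaw: world yaw (deg) of closing axis (mod 180)"""
    s=arm.read_state(); R=Ro.from_rotvec(s["orientation"]).as_matrix()
    best=None
    for a in(yaw,yaw+180):
        c,q=np.cos(np.radians(a)),np.sin(np.radians(a)); Y=np.array([c,q,0]); Z=np.array([0,0,-1.]); X=np.cross(Y,Z)
        r=np.degrees(Ro.from_matrix(R.T@np.stack([X,Y,Z],1)).as_rotvec())
        if best is None or np.linalg.norm(r)<np.linalg.norm(best): best=r
    t=R.T@(np.array([x,y,z])-s["tcp_pos"])/10
    print("t",round(s["clock"],2),"tcp",s["tcp_pos"].round(1),"q7",s["q"][6].round(2),"turn",best.round(1),"shift",t.round(2),"rows",max(np.linalg.norm(best)/7.16,np.linalg.norm(t)/4.17).round(1))
if __name__=="__main__":
    a=[float(v) for v in sys.argv[1:]]
    for i in range(0,len(a),4): go(*a[i:i+4])
E
python3 - <<'E'
from h import *
for n,c,b in(("top",(374,225),14),("scene",(257,232),22)):
    D=np.load(f"pics/{n}0.npz");p,d=D["p"],D["d"]
    H=cv2.cvtColor(p,cv2.COLOR_BGR2HSV)
    for nm,zl,zh in(("stopper",122,140),("shoulder",102,120),("tinlid",60,71),("boxtop",30,42)):
        v,u=np.mgrid[150:300,200:440]; v=v.ravel();u=u.ravel(); P=world(n,d,u,v)
        for st,cx,cy in(("A",495,-104),("B",448,146)):
            k=(P[:,2]>zl)&(P[:,2]<zh)&(abs(P[:,0]-cx)<60)&(abs(P[:,1]-cy)<55)
            if k.sum()<15: continue
            Q=P[k,:2].astype(np.float32); r=cv2.minAreaRect(Q)
            print(n,st,nm,k.sum(),"z",np.median(P[k,2]).round(1),"mean",Q.mean(0).round(1),"rect",np.round(r[0],1),np.round(r[1],1),round(r[2],1))
E
python3 mv.py 492 -105 170 135
```

```text
top A stopper 102 z 132.2 mean [ 493.2 -105. ] rect [ 493.5 -105.3] [18.3 17.9] 44.8
top A shoulder 210 z 112.4 mean [ 491.6 -104.1] rect [ 493.9 -104.9] [40.2 24. ] 42.1
top A tinlid 245 z 66.9 mean [ 492.  -101.9] rect [ 496.2 -105.7] [50.5 50.6] 87.8
top B tinlid 593 z 66.9 mean [449.1 145.6] rect [449.2 146.1] [50.7 50.2] 44.6
top A boxtop 664 z 36.9 mean [ 487.5 -103.7] rect [ 493.7 -105.3] [80.9 60. ] 22.8
top B boxtop 650 z 36.8 mean [449.9 142.2] rect [450.5 146.5] [59.7 79.5] 88.7
scene A stopper 82 z 128.5 mean [ 499.2 -105.5] rect [ 496.9 -105.9] [19.8 17.6] 35.2
scene A shoulder 194 z 109.4 mean [ 503.6 -104. ] rect [ 497.7 -106.7] [41.9 23.7] 47.9
scene A tinlid 268 z 64.6 mean [ 508.7 -105.1] rect [ 504.5 -104.6] [40.6 50.2] 8.4
scene B tinlid 388 z 64.2 mean [453.8 145.3] rect [451.6 145.1] [52.2 51.2] 55.5
scene A boxtop 422 z 34.5 mean [ 516.7 -101.1] rect [ 497.  -105.5] [82.2 59.7] 22.5
scene B boxtop 445 z 34.4 mean [473.6 145.7] rect [454.7 145.9] [60.4 80.4] 88.0
t 0.1 tcp [ 226.2 -608.7  201.3] q7 -0.02 turn [ -0.1  -0.  -24.6] shift [ 42.46 -37.95   3.19] rows 13.7
```

Call:
move_arm --pt "0 0 -23 42.8 -37.8 3 1" --pt "0 0 -23 42.8 -37.8 3 1" --pt "0 0 -23 42.8 -37.8 3 1" --pt "0 0 -23 42.8 -37.8 3 1" --pt "0 0 -23 42.8 -37.8 3 1" --pt "0 0 -23 42.8 -37.8 3 1" --pt "0 0 -23 42.8 -37.8 3 1" --pt "0 0 -23 42.8 -37.8 3 1" --squeeze 30

```text
clock: 0.77
tcp_pos: [383.9, -313.9, 184.4]
orientation: [-2.919, -1.161, 0.0]
force: [0.8, -0.5, 0.2]
grip_width: 85.4
grasp_force: 0.0
```

```bash
python3 mv.py 495.5 -105.5 160 133.5
```

```text
t 0.77 tcp [ 383.9 -313.9  184.4] q7 -0.24 turn [-0.   0.  -0.1] shift [22.42 -7.49  2.44] rows 5.7
```

Call:
move_arm --pt "0 0 0 22.4 -7.5 2.4 1" --pt "0 0 0 22.4 -7.5 2.4 1" --pt "0 0 0 22.4 -7.5 2.4 1" --pt "0 0 0 22.4 -7.5 2.4 1" --pt "0 0 0 22.4 -7.5 2.4 1" --pt "0 0 0 22.4 -7.5 2.4 1" --pt "0 0 0 22.4 -7.5 2.4 1" --pt "0 0 0 22.4 -7.5 2.4 1"

```text
clock: 1.43
tcp_pos: [495.2, -105.3, 160.1]
orientation: [-2.915, -1.168, 0.001]
force: [-0.2, -0.5, -1.4]
grip_width: 85.4
grasp_force: 0.0
```

```bash
python3 mv.py 495.5 -105.5 77 133.5; python3 - <<'E'
from h import *
p,d=imaging.read_camera("scene"); q,_=imaging.read_camera("top")
cv2.imwrite("pics/a1.png",np.hstack([cv2.resize(p[130:290,180:340],(400,400)),cv2.resize(q[150:310,300:460],(400,400))]))
E
```

```text
t 1.43 tcp [ 495.2 -105.3  160.1] q7 -0.72 turn [-0.1  0.   0.2] shift [0.01 0.05 8.31] rows 2.0
```

View pics/a1.png

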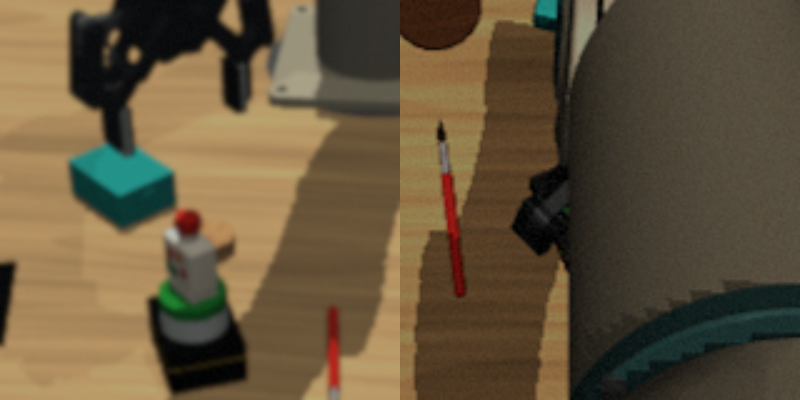

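Bottle still stands at crop (190,250); the open fingers are above it, straddling it at crop (120,150) and (237,100). I'll check the projected fingertip positions numerically before descending.

```bash
python3 - <<'E'
from h import *
c=np.array([np.cos(np.radians(133.5)),np.sin(np.radians(133.5)),0])
t=np.array([495,-105,160.])
for o in(13,): print(project("scene",[t+c*45+[0,0,o],t-c*45+[0,0,o],t, [495.5,-105.5,132]]), project("top",[t+c*50+[0,0,o]]))
E
```

```text
[[274.26232688 187.04060811]
 [231.19463226 204.01749666]
 [253.67996802 201.62966342]
 [254.37219331 214.98786008]] [[358.25385392 241.65900045]]
```

```bash
python3 - <<'E'
from h import *
p,d=imaging.read_camera("scene")
v,u=np.mgrid[140:230,200:300]; v=v.ravel();u=u.ravel(); P=world("scene",d,u,v)
k=(P[:,2]>138)&(d[v,u]>0)&(abs(P[:,0]-495)<70)&(abs(P[:,1]+105)<70)
Q=P[k];U=np.c_[u,v][k]
for s in(Q[:,1]<-110,Q[:,1]>-100):
    q=Q[s]; i=np.argsort(q[:,2])[:12]; print(len(q),q[i].mean(0).round(1),q[i,2].round(0),U[s][i].mean(0))
E
```

```text
1242 [ 533.7 -138.5  203.7] [202. 202. 203. 203. 203. 203. 204. 205. 205. 205. 205. 205.] [228.08333333 191.        ]
625 [465.8 -77.2 203.1] [201. 201. 202. 202. 202. 203. 204. 204. 204. 205. 205. 205.] [270.66666667 172.66666667]
```

```bash
python3 - <<'E'
from h import *
d=np.load("pics/scene0.npz")["d"]
v,u=np.mgrid[30:110,0:110]; v=v.ravel();u=u.ravel(); P=world("scene",d,u,v)
k=(P[:,2]>150)&(d[v,u]>0)&(abs(P[:,0]-226)<80)&(abs(P[:,1]+609)<80)
q=P[k]; i=np.argsort(q[:,2])[:15]; print(k.sum(),q[i].round(0),np.c_[u,v][k][i])
print(project("scene",[[226,-609,201]]))
E
```

```text
2359 [[ 231. -655.  241.]
 [ 250. -649.  242.]
 [ 251. -653.  242.]
 [ 217. -566.  242.]
 [ 247. -648.  243.]
 [ 231. -654.  243.]
 [ 253. -645.  243.]
 [ 219. -560.  243.]
 [ 243. -650.  243.]
 [ 254. -649.  244.]
 [ 214. -562.  244.]
 [ 250. -650.  244.]
 [ 222. -560.  244.]
 [ 222. -565.  245.]
 [ 212. -562.  245.]] [[18 91]
 [16 94]
 [14 94]
 [61 89]
 [17 93]
 [18 90]
 [17 94]
 [63 89]
 [17 92]
 [15 94]
 [63 88]
 [15 93]
 [62 89]
 [60 89]
 [63 87]]
[[ 44.94153629 108.39683613]]
```

Call:
move_arm --pt "0 0 0 0 0 0 -0.05" --pt "0 0 0 0 0 0 -0.05" --pt "0 0 0 0 0 0 -0.05" --pt "0 0 0 0 0 0 -0.05" --pt "0 0 0 0 0 0 -0.05" --pt "0 0 0 0 0 0 -0.05"

```text
clock: 2.08
tcp_pos: [494.8, -107.6, 160.7]
orientation: [2.919, 1.161, 0.0]
force: [0.3, 0.1, -0.4]
grip_width: 40.7
grasp_force: 0.0
```

```bash
cat > tips.py <<'E'
from h import *
p,d=imaging.read_camera("scene"); s=arm.read_state(); T=s["tcp_pos"]
v,u=np.mgrid[100:400,0:640]; v=v.ravel();u=u.ravel(); P=world("scene",d,u,v)
k=(p[v,u].max(1)<70)&(P[:,2]>T[2]-15)&(d[v,u]>0)&(np.hypot(P[:,0]-T[0],P[:,1]-T[1])<70)
Q=P[k]; i=np.argsort(Q[:,2])[:30]; print("w",s["grip_width"].round(1),T.round(1),"low z",np.percentile(Q[:,2],[.5,1,2,4,8]).round(0)); print(Q[i][::4].round(0),np.c_[u,v][k][i][::4].tolist())
E
python3 tips.py
```

```text
Traceback (most recent call last):
  File "tips.py", line 5, in <module>
    Q=P[k]; i=np.argsort(Q[:,2])[:30]; print("w",s["grip_width"].round(1),T.round(1),"low z",np.percentile(Q[:,2],[.5,1,2,4,8]).round(0)); print(Q[i][::4].round(0),np.c_[u,v][k][i][::4].tolist())
                                                 ^^^^^^^^^^^^^^^^^^^^^
AttributeError: 'float' object has no attribute 'round'
```

```bash
sed -i 's/s\["grip_width"\].round(1)/s["grip_width"]/' tips.py; python3 tips.py; python3 mv.py 495.5 -105.5 77 133.5
```

```text
w 40.73170573773549 [ 494.9 -107.5  160.7] low z [197. 200. 204. 212. 226.]
[[ 486.  -90.  193.]
 [ 482.  -92.  195.]
 [ 520. -123.  196.]
 [ 481.  -94.  196.]
 [ 479.  -96.  197.]
 [ 486.  -89.  198.]
 [ 519. -116.  198.]
 [ 492.  -85.  199.]] [[262, 183], [261, 181], [239, 191], [260, 180], [259, 179], [262, 181], [243, 190], [264, 182]]
t 2.18 tcp [ 494.9 -107.5  160.7] q7 -0.72 turn [ 0.  -0.  -0.1] shift [ 0.18 -0.1   8.37] rows 2.0
```

Call:
move_arm --pt "0 0 0 0.1 0 4 0.3" --pt "0 0 0 0.1 0 8 0.3" --pt "0 0 0 0.1 0 8 0.3" --pt "0 0 0 0.1 0 8 0.3"

```text
clock: 2.52
tcp_pos: [493.7, -106.4, 79.3]
orientation: [-2.916, -1.161, 0.007]
force: [0.9, -0.2, 1.3]
grip_width: 55.3
grasp_force: 0.0
```

```bash
python3 tips.py; python3 mv.py 495.5 -105.5 45 133.5;python3 - <<'E'
from h import *
p,d=imaging.read_camera("scene")
cv2.imwrite("pics/a2.png",cv2.resize(p[150:290,190:330],(560,560),interpolation=cv2.INTER_CUBIC))
E
```

```text
w 55.74687945358136 [ 495.7 -106.7   81.1] low z [118. 122. 128. 140. 161.]
[[ 508. -112.   67.]
 [ 504. -113.   82.]
 [ 499. -118.   85.]
 [ 498. -120.   87.]
 [ 497. -122.   88.]
 [ 477.  -85.  114.]
 [ 525. -123.  116.]
 [ 479.  -82.  118.]] [[252, 248], [251, 240], [249, 237], [248, 236], [247, 235], [268, 218], [242, 231], [269, 217]]
t 2.57 tcp [ 495.7 -106.7   81.1] q7 -0.74 turn [-0.   0.  -0.1] shift [ 0.07 -0.1   3.61] rows 0.9
```

View pics/a2.png

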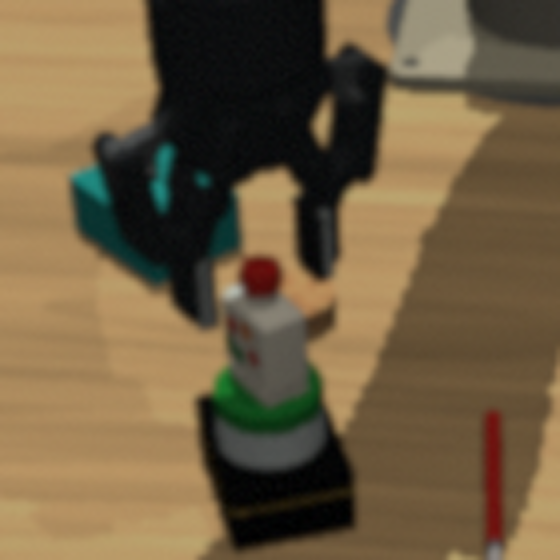

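The picture shows the tips at about z 116 (crop 200,325 and 320,275) on either side of the untouched bottle. So the reported TCP reads about 30 mm lower than the real shut fingertips. I'll account for that in every height.

Call:
move_arm --pt "0 0 0 0 -0.1 3.7 0.3" --pt "0 0 0 0 -0.1 3.7 0.3" --pt "0 0 0 0 -0.1 3.7 -1" --pt "0 0 0 0 -0.1 3.7 -1" --pt "0 0 0 0 -0.1 3.7 -1" --pt "0 0 0 0 -0.1 3.7 -1" --pt "0 0 0 0 -0.1 3.7 -1" --pt "0 0 0 0 -0.1 3.7 -1" --squeeze 30

```text
clock: 3.28
tcp_pos: [496.4, -106.3, 46.1]
orientation: [2.917, 1.16, 0.005]
force: [-1.2, -0.1, 8.4]
grip_width: 23.8
grasp_force: 30.5
```

```bash
python3 - <<'E'
from h import *
print(arm.read_state()["tcp_pos"], arm.read_state()["force"])
p,d=imaging.read_camera("scene")
cv2.imwrite("pics/a3.png",cv2.resize(p[150:290,190:330],(560,560),interpolation=cv2.INTER_CUBIC))
E
python3 mv.py 495.5 -105.5 110 133.5
```

```text
[ 496.43569706 -106.34763741   46.12083416] [-1.18391179 -0.05617191  8.40174164]
t 3.33 tcp [ 496.4 -106.3   46.1] q7 -0.76 turn [ 0.2 -0.1 -0.1] shift [ 0.   -0.1  -6.39] rows 1.5
```

View pics/a3.png

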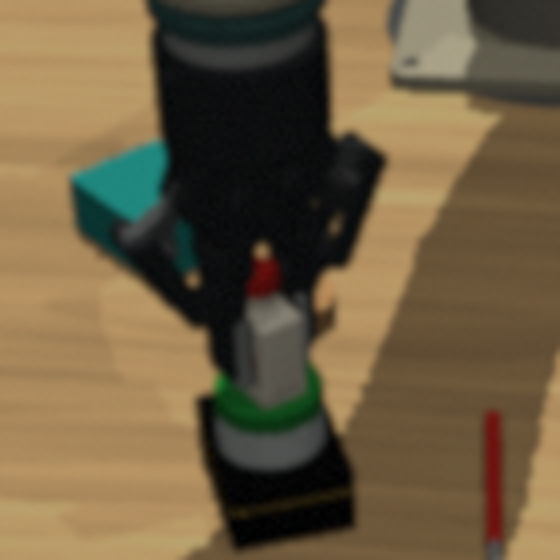

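Call:
move_arm --pt "0 0 0 0 0 -1 -1" --pt "0 0 0 0 0 -3 -1" --pt "0 0 0 0 0 -4 -1" --pt "0 0 0 0 0 -4 -1"

```text
clock: 3.67
tcp_pos: [497.1, -106.5, 86.7]
orientation: [2.916, 1.16, 0.008]
force: [0.1, -0.1, -0.6]
grip_width: 23.3
grasp_force: 29.5
```

```bash
python3 - <<'E'
from h import *
s=arm.read_state(); print(s["tcp_pos"],s["force"],s["grip_width"],s["grasp_force"])
p,d=imaging.read_camera("scene")
v,u=np.nonzero(blob(p,(256,205),30,hsv=HS["red"])); P=world("scene",d,u,v); print("stopper",np.median(P,0),u.mean(),v.mean())
v,u=np.nonzero(blob(p,(258,250),30,hsv=HS["green"])); P=world("scene",d,u,v); print("lid",np.median(P,0),u.mean(),v.mean(),len(u)); r=cv2.minAreaRect(P[abs(P[:,2]-65)<5][:,:2].astype(np.float32)); print(r)
E
python3 mv.py 671 10 86 133.5  671 10 30 133.5
```

```text
[ 497.10663927 -106.52758764   86.68198983] [ 0.14458014 -0.10120311 -0.57943517] 23.34640090892194 29.533970654010773
stopper [ 497.22931346 -103.31159057  170.65363856] 253.9090909090909 197.36363636363637
lid [ 504.04080747 -104.86576591   63.93052414] 256.435960591133 248.04187192118226 406
((498.43798828125, -104.33488464355469), (48.08323669433594, 52.41987609863281), 84.065185546875)
t 3.72 tcp [ 496.3 -106.4   85.4] q7 -0.75 turn [ 0.2 -0.1 -0.1] shift [2.069e+01 3.540e+00 1.000e-02] rows 5.0
t 3.72 tcp [ 496.3 -106.4   85.4] q7 -0.75 turn [ 0.2 -0.1 -0.1] shift [20.68  3.52  5.61] rows 5.2
```

Call:
move_arm --pt "0 0 0 3 0.5 0 -1" --pt "0 0 0 7 1.2 0 -1" --pt "0 0 0 11 1.9 0 -1" --pt "0 0 0 15 2.6 0 -1" --pt "0 0 0 18 3.2 0 -1" --pt "0 0 0 20.7 3.6 0 -1" --pt "0 0 0 20.7 3.6 2 -1" --pt "0 0 0 20.7 3.6 4 -1"

```text
clock: 4.38
tcp_pos: [672.1, 12.5, 43.2]
orientation: [2.917, 1.165, 0.005]
force: [-1.1, -1.0, -2.0]
grip_width: 24.0
grasp_force: 29.7
```

```bash
python3 - <<'E'
from h import *
s=arm.read_state(); print(s["tcp_pos"],s["force"],s["grip_width"])
p,d=imaging.read_camera("scene"); v,u=np.mgrid[150:400,240:380]; v=v.ravel();u=u.ravel(); P=world("scene",d,u,v)
k=(np.hypot(P[:,0]-672,P[:,1]-10)<30)&(P[:,2]>20)&(p[v,u].min(1)>75)
print("white",k.sum(),np.percentile(P[k],[1,3,50,97],axis=0).round(1))
v,u=np.nonzero(blob(p,(310,250),70,hsv=HS["red"])); P=world("scene",d,u,v); print("stopper",np.median(P,0),u.mean(),v.mean())
v,u=np.nonzero(blob(p,(310,342),32,hsv=HS["brown"])); print(u.min(),u.max(),v.min(),v.max())
cv2.imwrite("pics/a4.png",cv2.resize(p[200:380,230:410],(540,540),interpolation=cv2.INTER_CUBIC))
E
python3 mv.py 672 9 46 133.5 
```

```text
[672.14419064  12.47014392  43.19744048] [-1.11631171 -0.9928157  -2.0221564 ] 24.03071951002289
white 269 [[670.4  11.2  70. ]
 [672.9  12.6  72.9]
 [686.6  21.3 100.7]
 [694.1  29.9 109. ]]
stopper [674.63689801  17.07570136 126.86162889] 313.42857142857144 286.2857142857143
289 331 323 359
t 4.43 tcp [667.2  10.9  38. ] q7 -0.92 turn [-0.3  0.3 -0. ] shift [ 0.21  0.47 -0.8 ] rows 0.2
```

View pics/a4.png

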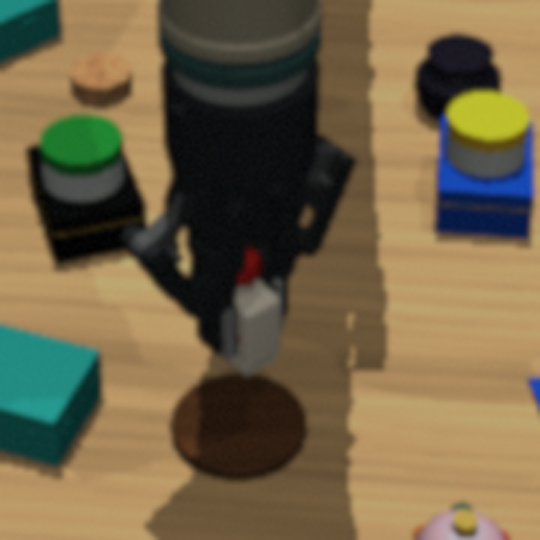

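Call:
move_arm --pt "0 0 0 0 0 0.1 -1" --pt "0 0 0 0 0 0.1 -1" --pt "0 0 0 0 0 0.1 -1"

```text
clock: 4.68
tcp_pos: [670.6, 9.5, 43.5]
orientation: [2.919, 1.16, 0.002]
force: [0.4, -0.5, -1.3]
grip_width: 23.6
grasp_force: 29.6
```

```bash
python3 - <<'E'
from h import *
for i in range(4):
    s=arm.read_state(); p,d=imaging.read_camera("scene"); print(s["tcp_pos"].round(1),s["force"].round(1))
    v,u=np.nonzero(blob(p,(310,250),70,hsv=HS["red"])); P=world("scene",d,u,v); print("stopper",np.median(P,0).round(1),u.mean(),v.mean())
print(project("scene",[[671,10,61],[671,10,121]]))
E
python3 mv.py 672 9 46 133.5
```

```text
[670.6   9.5  43.5] [ 0.4 -0.5 -1.3]
stopper [672.8  14.4 126.9] 311.57142857142856 285.7142857142857
[670.8   9.6  43.9] [-0.3  0.3 -0.9]
stopper [674.3  14.8 127.9] 311.57142857142856 285.7142857142857
[670.9   9.6  44. ] [-0.4 -0.  -0.4]
stopper [674.8  15.  129.1] 311.57142857142856 285.7142857142857
[670.8   9.7  43.9] [ 0.5  0.3 -1.1]
stopper [674.4  14.9 128.6] 311.57142857142856 285.7142857142857
[[309.16540271 315.93651015]
 [308.86742769 287.62709278]]
t 4.88 tcp [670.7   9.8  43.8] q7 -0.92 turn [ 0.1 -0.1 -0.1] shift [ 0.04  0.14 -0.22] rows 0.1
```

Call:
move_arm --pt "0 0 0 0.1 0.1 1.5 -1" --pt "0 0 0 0.1 0.1 3 -1" --pt "0 0 0 0.1 0.1 4.2 -1" --pt "0 0 0 0.1 0.1 4.8 -1" --pt "0 0 0 0.1 0.1 5 -1" --pt "0 0 0 0.1 0.1 5.1 -1" --pt "0 0 0 0.1 0.1 5.1 -1" --pt "0 0 0 0.1 0.1 5.1 -1"

```text
clock: 5.55
tcp_pos: [672.1, 10.0, -7.8]
orientation: [2.919, 1.161, 0.002]
force: [0.1, -0.3, -0.7]
grip_width: 23.8
grasp_force: 29.6
```

```bash
python3 - <<'E'
from h import *
p,d=imaging.read_camera("scene"); s=arm.read_state(); print(s["tcp_pos"].round(1),s["force"].round(1))
v,u=np.nonzero(blob(p,(310,300),30,hsv=HS["red"])); P=world("scene",d,u,v); print("stopper",np.median(P,0).round(1),u.mean(),v.mean())
print(project("scene",[[671,10,8],[671,10,74]]))
cv2.imwrite("pics/a5.png",cv2.resize(p[240:380,240:380],(560,560),interpolation=cv2.INTER_CUBIC))
E
```

```text
[672.1  10.   -7.7] [ 0.9 -0.1 -0.3]
stopper [676.6  15.2  76.2] 312.0 311.0
[[309.41007546 339.18189219]
 [309.1028139  309.99019736]]
```

View pics/a5.png

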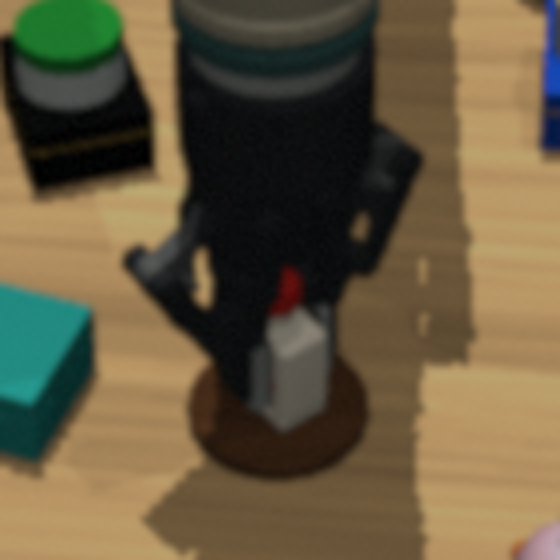

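The bottle (crop 290,370) hangs just above the middle of the plinth (crop 278,410). I'll lower it the last millimetres until it touches.

Call:
move_arm --pt "0 0 0 0 0 0.1 -1" --pt "0 0 0 0 0 0.2 -1" --pt "0 0 0 0 0 0.3 -1" --pt "0 0 0 0 0 0.3 -1" --pt "0 0 0 0 0 0.3 -1"

```text
clock: 6.02
tcp_pos: [671.4, 9.9, -11.4]
orientation: [-2.919, -1.161, 0.0]
force: [0.1, -0.8, -0.1]
grip_width: 23.6
grasp_force: 29.6
```

Call:
move_arm --pt "0 0 0 0 0 0.1 -1" --pt "0 0 0 0 0 0.1 -1" --pt "0 0 0 0 0 0.2 -1" --pt "0 0 0 0 0 0.2 -1"

```text
clock: 6.35
tcp_pos: [671.6, 9.9, -11.8]
orientation: [2.919, 1.161, 0.0]
force: [-3.4, -0.2, 9.8]
grip_width: 23.7
grasp_force: 31.0
```

Call:
move_arm --pt "0 0 0 0 0 0 0.4" --pt "0 0 0 0 0 0 0.4" --pt "0 0 0 0 0 0 0.4" --pt "0 0 0 0 0 0 0.4" --pt "0 0 0 0 0 -2 0.4" --pt "0 0 0 0 0 -6 0.4" --pt "0 0 0 0 0 -10 1" --pt "0 0 0 0 0 -11 1"

```text
clock: 7.02
tcp_pos: [675.7, 10.1, 102.9]
orientation: [2.916, 1.16, 0.015]
force: [1.1, -0.2, 0.6]
grip_width: 81.1
grasp_force: 0.0
```

```bash
python3 - <<'E'
from h import *
p,d=imaging.read_camera("scene"); s=arm.read_state(); print(s["tcp_pos"].round(1),s["force"].round(1))
v,u=np.nonzero(blob(p,(310,305),22,hsv=HS["red"])); P=world("scene",d,u,v); print("stopper",np.median(P,0).round(1),u.mean(),v.mean(),len(u))
print(project("scene",[[671,10,74],[671,10,67]]))
E
python3 mv.py 497 -105 80 110 497 -105 14 110
```

```text
[675.8  10.1 102.9] [-0.2 -0.6  1.6]
stopper [673.6   9.4  71.9] 308.81176470588235 312.1058823529412 85
[[309.1028139  309.99019736]
 [309.13664642 313.20448942]]
t 7.07 tcp [675.8  10.1 102.9] q7 -0.92 turn [ 0.3 -0.5 23.4] shift [-20.92  -3.93   2.09] rows 5.1
t 7.07 tcp [675.8  10.1 102.9] q7 -0.92 turn [ 0.3 -0.5 23.4] shift [-20.97  -3.98   8.69] rows 5.5
```

Call:
move_arm --pt "0 0 20.9 -20.6 -3.9 0 1" --pt "0 0 20.9 -20.6 -3.9 0 1" --pt "0 0 20.9 -20.6 -3.9 0 1" --pt "0 0 20.9 -20.6 -3.9 1 1" --pt "0 0 20.9 -20.6 -3.9 2 1" --pt "0 0 20.9 -20.6 -3.9 2 1" --pt "0 0 20.9 -20.6 -3.9 2 1" --pt "0 0 20.9 -20.6 -3.9 2 1"

```text
clock: 7.73
tcp_pos: [495.7, -103.1, 76.5]
orientation: [-3.081, -0.612, -0.001]
force: [1.4, -0.0, 1.0]
grip_width: 85.2
grasp_force: 0.0
```

```bash
python3 mv.py 497 -105.2 5 112.6; python3 tips.py
```

```text
t 7.73 tcp [ 495.7 -103.1   76.5] q7 -1.01 turn [ 0.  -0.1 -0.1] shift [0.03 0.24 7.15] rows 1.7
w 85.56517189545337 [ 496.7 -102.5   76.7] low z [ 64.  76. 134. 148. 168.]
[[ 521.  -99.   62.]
 [ 523. -113.   62.]
 [ 512. -125.   62.]
 [ 509.  -88.   62.]
 [ 509.  -84.   63.]
 [ 520.  -99.   63.]
 [ 521. -102.   63.]
 [ 517. -118.   64.]] [[258, 255], [250, 255], [245, 251], [265, 251], [267, 251], [258, 254], [256, 254], [248, 252]]
```

Call:
move_arm --pt "0 0 0 0 0.2 3.5 1" --pt "0 0 0 0 0.2 6.5 1" --pt "0 0 0 0 0.2 7.1 1" --pt "0 0 0 0 0.2 7.1 -1" --pt "0 0 0 0 0.2 7.1 -1" --pt "0 0 0 0 0.2 7.1 -1" --pt "0 0 0 0 0.2 7.1 -1" --pt "0 0 0 0 0.2 7.1 -1"

```text
clock: 8.45
tcp_pos: [497.2, -105.1, 7.1]
orientation: [3.08, 0.613, 0.005]
force: [0.5, 0.1, 4.0]
grip_width: 50.8
grasp_force: 31.8
```

```bash
python3 - <<'E'
from h import *
p,d=imaging.read_camera("scene"); s=arm.read_state(); print(s["tcp_pos"].round(1),s["force"].round(1),s["grasp_force"])
cv2.imwrite("pics/a6.png",cv2.resize(p[150:290,190:330],(560,560),interpolation=cv2.INTER_CUBIC))
E
```

```text
[ 497.2 -105.     7. ] [-0.   0.2  7.1] 31.959509253501892
```

View pics/a6.png

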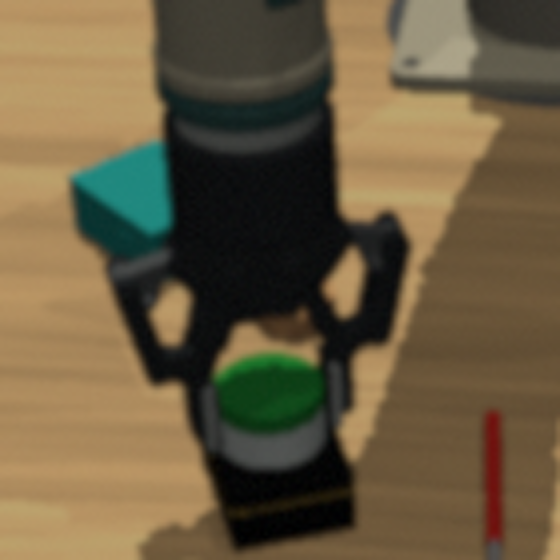

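The pads hold the tin (crop 270,400) on both sides, just above the box lid.

Call:
move_arm --pt "0 0 0 0 0 -1 -1" --pt "0 0 0 0 0 -3 -1" --pt "0 0 0 0 0 -4 -1" --pt "0 0 0 0 0 -4 -1"

```text
clock: 8.83
tcp_pos: [497.4, -105.5, 48.1]
orientation: [3.08, 0.612, 0.007]
force: [-0.1, -0.5, -1.2]
grip_width: 51.2
grasp_force: 31.7
```

```bash
python3 mv.py 616.3 -257.3 47 112.6
```

```text
t 8.83 tcp [ 497.4 -105.5   48.1] q7 -1.0 turn [ 0.1 -0.2 -0.1] shift [ 5.18 18.57  0.17] rows 4.6
```

Call:
move_arm --pt "0 0 0 0.8 3 0 -1" --pt "0 0 0 1.9 7 0 -1" --pt "0 0 0 3 11 0 -1" --pt "0 0 0 4.1 15 0 -1" --pt "0 0 0 5.2 18.5 0 -1" --pt "0 0 0 5.2 18.5 3 -1" --pt "0 0 0 5.2 18.5 5 -1" --pt "0 0 0 5.2 18.5 5 -1"

```text
clock: 9.5
tcp_pos: [610.3, -255.1, -9.5]
orientation: [-3.077, -0.61, 0.012]
force: [-1.2, 0.7, -2.4]
grip_width: 51.1
grasp_force: 31.9
```

Call:
move_arm --pt "0 0 0 0 0 0 -1" --pt "0 0 0 0 0 0.5 -1" --pt "0 0 0 0 0 0.8 -1" --pt "0 0 0 0 0 0.8 -1"

```text
clock: 9.83
tcp_pos: [614.9, -255.9, -11.8]
orientation: [3.081, 0.613, 0.001]
force: [0.6, 0.4, -0.7]
grip_width: 50.9
grasp_force: 31.9
```

```bash
python3 mv.py 616.3 -257.3 -26 112.6;  python3 - <<'E'
from h import *
p,d=imaging.read_camera("scene")
v,u=np.mgrid[220:340,100:240]; v=v.ravel();u=u.ravel(); P=world("scene",d,u,v); H=cv2.cvtColor(p,cv2.COLOR_BGR2HSV)[v,u]
g=(H[:,0]>50)&(H[:,0]<75)&(H[:,1]>120)
k=g&(P[:,2]>18)&(np.hypot(P[:,0]-616,P[:,1]+257)<60); Q=P[k]; print("lid z",np.median(Q[:,2]),cv2.minAreaRect(Q[:,:2].astype(np.float32)))
E
```

```text
t 9.83 tcp [ 614.9 -255.9  -11.8] q7 -0.84 turn [ 0.  -0.  -0.1] shift [0.08 0.18 1.42] rows 0.3
lid z 45.01101284450306 ((619.6640014648438, -257.25360107421875), (51.522544860839844, 55.59225845336914), 52.720767974853516)
```

Call:
move_arm --pt "0 0 0 0 0.1 0.6 -1" --pt "0 0 0 0 0.1 1 -1" --pt "0 0 0 0 0.1 1.2 -1" --pt "0 0 0 0 0.1 1.3 -1" --pt "0 0 0 0 0.1 1.4 -1" --pt "0 0 0 0 0.1 1.5 -1" --pt "0 0 0 0 0.1 1.5 -1"

```text
clock: 10.47
tcp_pos: [614.4, -256.9, -25.9]
orientation: [-3.081, -0.612, 0.001]
force: [-3.7, 2.1, 9.7]
grip_width: 51.3
grasp_force: 32.8
```

Contact made. Release and rise.

Call:
move_arm --pt "0 0 0 0 0 0 1" --pt "0 0 0 0 0 0 1" --pt "0 0 0 0 0 0 1" --pt "0 0 0 0 0 0 1" --pt "0 0 0 0 0 -3 1" --pt "0 0 0 0 0 -7 1" --pt "0 0 0 0 0 -9 1" --pt "0 0 0 0 0 -9 1"

```text
clock: 11.13
tcp_pos: [618.9, -258.7, 68.0]
orientation: [3.076, 0.611, 0.013]
force: [0.4, -0.9, -0.3]
grip_width: 85.4
grasp_force: 0.0
```

```bash
python3 - <<'E'
from h import *
p,d=imaging.read_camera("scene")
v,u=np.mgrid[220:340,100:300]; v=v.ravel();u=u.ravel(); P=world("scene",d,u,v); H=cv2.cvtColor(p,cv2.COLOR_BGR2HSV)[v,u]
g=(H[:,0]>50)&(H[:,0]<75)&(H[:,1]>120)
for zl,zh in((20,60),(-4,6)):
    k=g&(P[:,2]>zl)&(P[:,2]<zh)&(np.hypot(P[:,0]-616,P[:,1]+257)<60); Q=P[k]; print("green z",np.median(Q[:,2]),cv2.minAreaRect(Q[:,:2].astype(np.float32)))
k=(P[:,2]>30)&(P[:,2]<40)&(np.hypot(P[:,0]-496,P[:,1]+105)<60)&(p[v,u].max(1)<80); Q=P[k]; print("box",np.median(Q[:,2]),cv2.minAreaRect(Q[:,:2].astype(np.float32)))
E
python3 mv.py 495 -105.3 50 112.6
```

```text
green z 30.994413367057348 ((616.3045043945312, -256.88250732421875), (51.32374954223633, 50.279239654541016), 1.205919623374939)
green z 1.333670874191398 ((625.2799682617188, -254.1493682861328), (57.58644485473633, 72.53878784179688), 23.311664581298828)
box 34.19249991019615 ((495.2344970703125, -105.83883666992188), (84.95831298828125, 60.123775482177734), 22.552732467651367)
t 11.18 tcp [ 617.2 -258.    65.5] q7 -0.83 turn [ 0.2 -0.2 -0.1] shift [ -5.46 -18.78   1.45] rows 4.7
```

Call:
move_arm --pt "0 0 0 -5.3 -18.6 0 1" --pt "0 0 0 -5.3 -18.6 0 1" --pt "0 0 0 -5.3 -18.6 0 1" --pt "0 0 0 -5.3 -18.6 0 1" --pt "0 0 0 -5.3 -18.6 2 1" --pt "0 0 0 -5.3 -18.6 3 1" --pt "0 0 0 -5.3 -18.6 3 1" --pt "0 0 0 -5.3 -18.6 3 1"

```text
clock: 11.85
tcp_pos: [494.8, -106.0, 31.7]
orientation: [3.081, 0.612, -0.002]
force: [0.1, 0.1, 1.2]
grip_width: 85.5
grasp_force: 0.0
```

```bash
python3 mv.py 495 -105.4 -31 112.6
```

```text
t 11.85 tcp [ 494.8 -106.    31.7] q7 -1.01 turn [-0.   0.1 -0.1] shift [ 0.05 -0.04  6.27] rows 1.5
```

Call:
move_arm --pt "0 0 0 0 0 3.5 1" --pt "0 0 0 0 0 5.8 1" --pt "0 0 0 0 0 6.3 1" --pt "0 0 0 0 0 6.3 -1" --pt "0 0 0 0 0 6.3 -1" --pt "0 0 0 0 0 6.3 -1" --pt "0 0 0 0 0 6.3 -1" --pt "0 0 0 0 0 6.3 -1" --squeeze 40

```text
clock: 12.52
tcp_pos: [495.7, -105.7, -29.3]
orientation: [3.081, 0.612, 0.003]
force: [0.0, -0.1, -1.1]
grip_width: 59.2
grasp_force: 44.3
```

Call:
move_arm --pt "0 0 0 0 0 -1 -1" --pt "0 0 0 0 0 -3 -1" --pt "0 0 0 0 0 -6 -1" --pt "0 0 0 0 0 -7 -1" --pt "0 0 0 0 0 -7 -1"

```text
clock: 12.93
tcp_pos: [497.1, -105.9, 42.7]
orientation: [3.079, 0.612, 0.009]
force: [0.5, 0.6, -2.0]
grip_width: 59.5
grasp_force: 44.5
```

```bash
python3 mv.py 449.1 -312.3 40 100; python3 - <<'E'
from h import *
p,d=imaging.read_camera("scene")
cv2.imwrite("pics/a7.png",cv2.resize(p[150:290,190:330],(420,420),interpolation=cv2.INTER_CUBIC))
E
```

```text
t 12.93 tcp [ 497.1 -105.9   42.7] q7 -1.01 turn [ 0.2 -0.3 12.5] shift [-12.33  17.24   0.27] rows 5.1
```

View pics/a7.png

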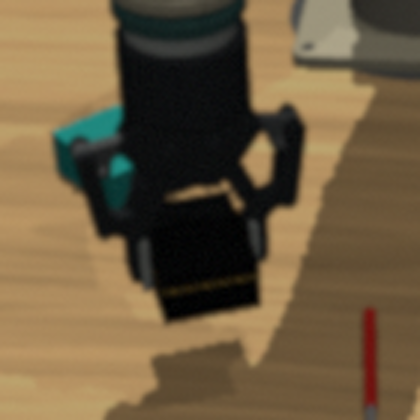

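The black box hangs level in the grip (crop 205,260) above its shadow.

Call:
move_arm --pt "0 0 2 -1.8 2.5 0 -1" --pt "0 0 5 -4.2 6 0 -1" --pt "0 0 8 -6.7 9.5 0 -1" --pt "0 0 11 -9.2 13 0 -1" --pt "0 0 12.5 -11.2 15.8 0 -1" --pt "0 0 12.5 -12.2 17.2 0 -1" --pt "0 0 12.5 -12.2 17.2 3 -1" --pt "0 0 12.5 -12.2 17.2 5 -1"

```text
clock: 13.65
tcp_pos: [446.5, -313.2, -12.1]
orientation: [3.13, 0.267, -0.001]
force: [0.5, 0.6, -2.2]
grip_width: 59.3
grasp_force: 44.4
```

Call:
move_arm --pt "0 0 0 0 0 0.2 -1" --pt "0 0 0 0 0 0.3 -1" --pt "0 0 0 0 0 0.3 -1"

```text
clock: 13.9
tcp_pos: [447.8, -310.5, -13.7]
orientation: [-3.129, -0.274, 0.001]
force: [-0.0, 0.5, -0.6]
grip_width: 59.6
grasp_force: 44.3
```

```bash
python3 mv.py 449.1 -312.3 -26 100; python3 - <<'E'
from h import *
p,d=imaging.read_camera("scene")
v,u=np.mgrid[200:300,100:240]; v=v.ravel();u=u.ravel(); P=world("scene",d,u,v)
for zl,zh in((42,58),(35,48)):
    k=(P[:,2]>zl)&(P[:,2]<zh)&(np.hypot(P[:,0]-450,P[:,1]+312)<55)&(p[v,u].max(1)<80); Q=P[k]; print("box",k.sum(),np.median(Q[:,2]),cv2.minAreaRect(Q[:,:2].astype(np.float32)))
E
```

```text
t 13.9 tcp [ 447.8 -310.5  -13.7] q7 -0.83 turn [-0.  0.  0.] shift [0.1  0.2  1.23] rows 0.3
box 832 49.65618266649386 ((449.0730895996094, -310.4942321777344), (83.12648010253906, 85.82437896728516), 10.998974800109863)
box 312 42.64869546417202 ((449.4281005859375, -309.828369140625), (82.30107879638672, 85.05487823486328), 11.489830017089844)
```

Call:
move_arm --pt "0 0 0 0.1 0.2 0.5 -1" --pt "0 0 0 0.1 0.2 0.8 -1" --pt "0 0 0 0.1 0.2 1 -1" --pt "0 0 0 0.1 0.2 1.1 -1" --pt "0 0 0 0.1 0.2 1.2 -1" --pt "0 0 0 0.1 0.2 1.3 -1" --pt "0 0 0 0.1 0.2 1.3 -1"

```text
clock: 14.53
tcp_pos: [449.2, -312.8, -26.3]
orientation: [3.13, 0.273, 0.0]
force: [-0.2, 0.3, -2.2]
grip_width: 59.5
grasp_force: 44.4
```

Call:
move_arm --pt "0 0 0 0 0 0.1 -1" --pt "0 0 0 0 0 0.2 -1" --pt "0 0 0 0 0 0.2 -1"

```text
clock: 14.78
tcp_pos: [449.3, -312.9, -26.4]
orientation: [3.129, 0.273, 0.001]
force: [-3.7, 2.2, 16.3]
grip_width: 59.3
grasp_force: 46.4
```

Call:
move_arm --pt "0 0 0 0 0 0 1" --pt "0 0 0 0 0 0 1" --pt "0 0 0 0 0 0 1" --pt "0 0 0 0 0 0 1" --pt "0 0 0 0 0 -3 1" --pt "0 0 0 0 0 -7 1" --pt "0 0 0 0 0 -10 1" --pt "0 0 0 0 0 -10 1"

```text
clock: 15.45
tcp_pos: [452.6, -315.2, 76.8]
orientation: [3.124, 0.272, 0.012]
force: [0.8, -0.3, 0.3]
grip_width: 85.2
grasp_force: 0.0
```

```bash
python3 mv.py 450.4 145.6 72 88.4
```

```text
t 15.45 tcp [ 452.6 -315.2   76.8] q7 -0.83 turn [ 0.3 -0.4 11.6] shift [  7.76 -45.43   0.24] rows 11.1
```

Call:
move_arm --pt "0 0 11.6 7.8 -45.2 0 1" --pt "0 0 11.6 7.8 -45.2 0 1" --pt "0 0 11.6 7.8 -45.2 0 1" --pt "0 0 11.6 7.8 -45.2 0 1" --pt "0 0 11.6 7.8 -45.2 0 1" --pt "0 0 11.6 7.8 -45.2 0 1" --pt "0 0 11.6 7.8 -45.2 0 1" --pt "0 0 11.6 7.8 -45.2 0 1"

```text
clock: 16.12
tcp_pos: [447.6, 22.3, 71.3]
orientation: [3.141, -0.045, -0.001]
force: [1.8, 0.1, -0.1]
grip_width: 85.8
grasp_force: 0.0
```

```bash
python3 mv.py 450.8 145.6 72 88.4; python3 - <<'E'
from h import *
p,d=imaging.read_camera("scene")
v,u=np.mgrid[190:300,100:300]; v=v.ravel();u=u.ravel(); P=world("scene",d,u,v)
k=(P[:,2]>30)&(P[:,2]<42)&(np.hypot(P[:,0]-450,P[:,1]+312)<60)&(p[v,u].max(1)<80); Q=P[k]; print("box",k.sum(),np.median(Q[:,2]),cv2.minAreaRect(Q[:,:2].astype(np.float32)))
E
```

```text
t 16.12 tcp [447.6  22.3  71.3] q7 -1.51 turn [ 0.  0. -0.] shift [ -0.03 -12.33  -0.07] rows 3.0
box 777 36.87147503378276 ((452.088623046875, -312.1833190917969), (84.35839080810547, 60.016319274902344), 9.357991218566895)
```

Call:
move_arm --pt "0 0 0 0 -12.3 0 1" --pt "0 0 0 0 -12.3 0 1" --pt "0 0 0 0 -12.3 0 1" --pt "0 0 0 0 -12.3 2 1" --pt "0 0 0 0 -12.3 2 1" --pt "0 0 0 0 -12.3 2 1"

```text
clock: 16.67
tcp_pos: [450.4, 143.0, 50.9]
orientation: [3.14, -0.043, -0.004]
force: [-0.3, -0.8, -0.0]
grip_width: 85.4
grasp_force: 0.0
```

```bash
python3 mv.py 451 145.7 6 88.4; python3 - <<'E'
from h import *
p,d=imaging.read_camera("scene")
cv2.imwrite("pics/a8.png",cv2.resize(p[160:300,320:460],(420,420),interpolation=cv2.INTER_CUBIC))
E
```

```text
t 16.67 tcp [450.4 143.   50.9] q7 -1.71 turn [0.1 0.1 0. ] shift [ 0.06 -0.28  4.49] rows 1.1
```

View pics/a8.png

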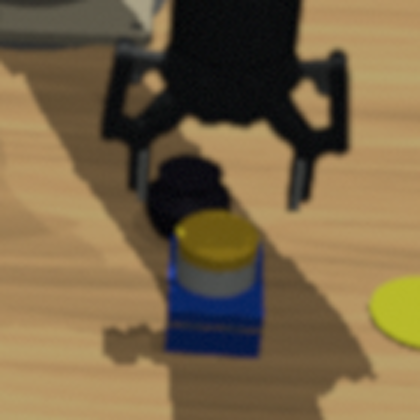

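The open fingers (crop 140,190 and 297,200) are centred over the yellow tin (crop 217,250). The black jar is behind and out of the way.

Call:
move_arm --pt "0 0 0 0 -0.2 2.5 1" --pt "0 0 0 0 -0.2 4.2 1" --pt "0 0 0 0 -0.2 4.4 1" --pt "0 0 0 0 -0.2 4.4 -1" --pt "0 0 0 0 -0.2 4.4 -1" --pt "0 0 0 0 -0.2 4.4 -1" --pt "0 0 0 0 -0.2 4.4 -1" --pt "0 0 0 0 -0.2 4.4 -1" --squeeze 30

```text
clock: 17.38
tcp_pos: [452.6, 144.9, 8.9]
orientation: [-3.141, 0.046, -0.003]
force: [-0.9, -2.8, 6.9]
grip_width: 51.3
grasp_force: 31.3
```

Call:
move_arm --pt "0 0 0 0 0 -1 -1" --pt "0 0 0 0 0 -3 -1" --pt "0 0 0 0 0 -4 -1" --pt "0 0 0 0 0 -4 -1"

```text
clock: 17.72
tcp_pos: [453.3, 146.1, 50.1]
orientation: [-3.14, 0.044, -0.007]
force: [0.4, 1.1, -0.9]
grip_width: 51.2
grasp_force: 31.8
```

```bash
python3 mv.py 435.5 288 47 88.4
```

```text
t 17.72 tcp [453.3 146.1  50.1] q7 -1.71 turn [-0.1 -0.3 -0. ] shift [ -2.18 -14.13   0.32] rows 3.4
```

Call:
move_arm --pt "0 0 0 -0.4 -2.5 0 -1" --pt "0 0 0 -0.9 -6 0 -1" --pt "0 0 0 -1.4 -9.5 0 -1" --pt "0 0 0 -1.8 -12.5 0 -1" --pt "0 0 0 -2 -14.2 1 -1" --pt "0 0 0 -2 -14.2 4 -1" --pt "0 0 0 -2 -14.2 5.8 -1" --pt "0 0 0 -2 -14.2 5.8 -1"

```text
clock: 18.38
tcp_pos: [432.8, 287.2, -13.5]
orientation: [3.138, -0.042, -0.008]
force: [-0.5, -0.4, -0.2]
grip_width: 51.1
grasp_force: 31.9
```

Call:
move_arm --pt "0 0 0 0 0 0 -1" --pt "0 0 0 0 0 0 -1" --pt "0 0 0 0 0 0 -1"

```text
clock: 18.63
tcp_pos: [436.6, 288.1, -9.2]
orientation: [-3.14, 0.045, -0.003]
force: [0.2, -0.5, -0.9]
grip_width: 51.4
grasp_force: 31.9
```

```bash
python3 mv.py 437 288 -24 88.4;  python3 - <<'E'
from h import *
p,d=imaging.read_camera("scene")
v,u=np.mgrid[200:300,400:520]; v=v.ravel();u=u.ravel(); P=world("scene",d,u,v); H=cv2.cvtColor(p,cv2.COLOR_BGR2HSV)[v,u]
g=(H[:,0]>22)&(H[:,0]<34)&(H[:,1]>140)
k=g&(P[:,2]>25)&(P[:,2]<60)&(np.hypot(P[:,0]-436,P[:,1]-288)<60); Q=P[k]; print("lid z",k.sum(),np.median(Q[:,2]),cv2.minAreaRect(Q[:,:2].astype(np.float32)))
E
```

```text
t 18.63 tcp [436.6 288.1  -9.2] q7 -1.91 turn [-0.1 -0.1 -0.1] shift [0.04 0.01 1.48] rows 0.4
lid z 389 45.75092863956024 ((437.12640380859375, 287.14837646484375), (49.86103057861328, 54.240089416503906), 23.66191291809082)
```

Call:
move_arm --pt "0 0 0 0 0 0.5 -1" --pt "0 0 0 0 0 0.9 -1" --pt "0 0 0 0 0 1.1 -1" --pt "0 0 0 0 0 1.3 -1" --pt "0 0 0 0 0 1.4 -1" --pt "0 0 0 0 0 1.5 -1" --pt "0 0 0 0 0 1.5 -1"

```text
clock: 19.27
tcp_pos: [435.4, 287.9, -24.1]
orientation: [-3.141, 0.045, 0.001]
force: [-2.4, -1.1, 14.8]
grip_width: 50.9
grasp_force: 33.4
```

Call:
move_arm --pt "0 0 0 0 0 0 1" --pt "0 0 0 0 0 0 1" --pt "0 0 0 0 0 0 1" --pt "0 0 0 0 0 0 1" --pt "0 0 0 0 0 -3 1" --pt "0 0 0 0 0 -6 1" --pt "0 0 0 0 0 -7 1" --pt "0 0 0 0 0 -7 1"

```text
clock: 19.93
tcp_pos: [437.3, 289.1, 46.8]
orientation: [-3.139, 0.044, -0.006]
force: [0.2, -0.4, -0.1]
grip_width: 85.4
grasp_force: 0.0
```

```bash
python3 - <<'E'
from h import *
p,d=imaging.read_camera("scene")
v,u=np.mgrid[190:310,340:520]; v=v.ravel();u=u.ravel(); P=world("scene",d,u,v); H=cv2.cvtColor(p,cv2.COLOR_BGR2HSV)[v,u]
g=(H[:,0]>22)&(H[:,0]<34)&(H[:,1]>140)
k=g&(P[:,2]>25)&(P[:,2]<40)&(np.hypot(P[:,0]-436,P[:,1]-288)<60); Q=P[k]; print("lid z",k.sum(),np.median(Q[:,2]),cv2.minAreaRect(Q[:,:2].astype(np.float32)))
b=(H[:,0]>106)&(H[:,0]<130)&(H[:,1]>100)
k=b&(P[:,2]>30)&(P[:,2]<40)&(np.hypot(P[:,0]-452,P[:,1]-146)<60); Q=P[k]; print("box",k.sum(),np.median(Q[:,2]),cv2.minAreaRect(Q[:,:2].astype(np.float32)))
E
python3 mv.py 452 146.2 40 88.4
```

```text
lid z 378 31.03626387738143 ((436.2734680175781, 286.3204345703125), (49.539344787597656, 48.55860900878906), 7.4834370613098145)
box 817 34.21450252893828 ((452.51141357421875, 146.23069763183594), (58.6268424987793, 86.31671142578125), 89.74977111816406)
t 19.98 tcp [436.3 288.6  45.4] q7 -1.93 turn [-0.1 -0.1  0. ] shift [ 1.97 14.19  0.52] rows 3.4
```

Call:
move_arm --pt "0 0 0 2 14.2 0 1" --pt "0 0 0 2 14.2 0 1" --pt "0 0 0 2 14.2 0 1" --pt "0 0 0 2 14.2 0 1" --pt "0 0 0 2 14.2 1.5 1" --pt "0 0 0 2 14.2 1.5 1" --pt "0 0 0 2 14.2 1.5 1"

```text
clock: 20.57
tcp_pos: [450.3, 145.3, 28.3]
orientation: [3.141, -0.045, -0.005]
force: [-1.0, 0.8, 0.9]
grip_width: 85.8
grasp_force: 0.0
```

```bash
python3 mv.py 452 146.2 -31 88.4
```

```text
t 20.57 tcp [450.3 145.3  28.3] q7 -1.69 turn [ 0.   0.2 -0. ] shift [ 0.19 -0.1   5.93] rows 1.4
```

Call:
move_arm --pt "0 0 0 0.1 -0.1 3.5 1" --pt "0 0 0 0.1 -0.1 5.5 1" --pt "0 0 0 0.1 -0.1 6 1" --pt "0 0 0 0.1 -0.1 6 -1" --pt "0 0 0 0.1 -0.1 6 -1" --pt "0 0 0 0.1 -0.1 6 -1" --pt "0 0 0 0.1 -0.1 6 -1" --pt "0 0 0 0.1 -0.1 6 -1" --squeeze 40

```text
clock: 21.23
tcp_pos: [452.9, 146.9, -29.7]
orientation: [-3.141, 0.043, -0.001]
force: [-0.7, -0.7, -2.6]
grip_width: 59.3
grasp_force: 44.3
```

Call:
move_arm --pt "0 0 0 0 0 -1 -1" --pt "0 0 0 0 0 -3 -1" --pt "0 0 0 0 0 -6 -1" --pt "0 0 0 0 0 -7 -1" --pt "0 0 0 0 0 -7 -1"

```text
clock: 21.65
tcp_pos: [454.4, 146.9, 42.2]
orientation: [-3.14, 0.044, -0.008]
force: [0.2, -1.2, -2.3]
grip_width: 59.3
grasp_force: 44.6
```

```bash
python3 mv.py 660 228.8 40 105.5
```

```text
t 21.65 tcp [454.4 146.9  42.2] q7 -1.36 turn [ -0.1  -0.3 -17.1] shift [20.32 -8.76  0.33] rows 5.3
```

Call:
move_arm --pt "0 0 -3 2.8 -1.2 0 -1" --pt "0 0 -6 6.5 -2.8 0 -1" --pt "0 0 -10 10.2 -4.4 0 -1" --pt "0 0 -14 13.9 -6 0 -1" --pt "0 0 -17.1 17.5 -7.5 0 -1" --pt "0 0 -17.1 20.5 -8.8 0 -1" --pt "0 0 -17.1 20.5 -8.8 3 -1" --pt "0 0 -17.1 20.5 -8.8 5 -1"

```text
clock: 22.32
tcp_pos: [661.6, 229.4, -12.4]
orientation: [-3.112, -0.424, -0.002]
force: [-1.4, -1.5, -2.7]
grip_width: 59.6
grasp_force: 44.4
```

Call:
move_arm --pt "0 0 0 0 0 0.2 -1" --pt "0 0 0 0 0 0.3 -1" --pt "0 0 0 0 0 0.3 -1" --pt "0 0 0 0 0 0.3 -1"

```text
clock: 22.65
tcp_pos: [660.9, 228.5, -12.1]
orientation: [-3.113, -0.422, -0.003]
force: [-0.5, 0.7, -2.4]
grip_width: 59.6
grasp_force: 44.3
```

```bash
python3 mv.py 660.6 229.3 -26.5 105.5; python3 - <<'E'
from h import *
p,d=imaging.read_camera("scene")
v,u=np.mgrid[270:400,380:500]; v=v.ravel();u=u.ravel(); P=world("scene",d,u,v); H=cv2.cvtColor(p,cv2.COLOR_BGR2HSV)[v,u]
b=(H[:,0]>106)&(H[:,0]<130)&(H[:,1]>100)
k=b&(P[:,2]>40)&(P[:,2]<60); Q=P[k]; print("box",k.sum(),np.median(Q[:,2]),cv2.minAreaRect(Q[:,:2].astype(np.float32)))
E
```

```text
t 22.65 tcp [660.9 228.5 -12.1] q7 -1.3 turn [ 0.  -0.1 -0. ] shift [-0.02 -0.08  1.44] rows 0.3
box 1188 52.458297377054066 ((664.4420776367188, 223.9958953857422), (79.10768127441406, 78.17133331298828), 15.57319164276123)
```

Call:
move_arm --pt "0 0 0 -0.2 0 0.5 -1" --pt "0 0 0 -0.2 0 0.9 -1" --pt "0 0 0 -0.2 0 1.1 -1" --pt "0 0 0 -0.2 0 1.3 -1" --pt "0 0 0 -0.2 0 1.4 -1" --pt "0 0 0 -0.2 0 1.5 -1" --pt "0 0 0 -0.2 0 1.5 -1"

```text
clock: 23.28
tcp_pos: [657.8, 228.1, -27.3]
orientation: [-3.113, -0.423, 0.001]
force: [-4.0, -0.0, 5.7]
grip_width: 59.3
grasp_force: 45.2
```

Contact. Release, rise, and move back clear of the bottle for a final look.

Call:
move_arm --pt "0 0 0 0 0 0 1" --pt "0 0 0 0 0 0 1" --pt "0 0 0 0 0 0 1" --pt "0 0 0 0 0 0 1" --pt "0 0 0 0 0 -3 1" --pt "0 0 0 0 0 -7 1" --pt "0 0 0 0 0 -11 1" --pt "0 0 0 0 0 -15 1"

```text
clock: 23.95
tcp_pos: [657.8, 227.8, 122.9]
orientation: [3.113, 0.423, -0.001]
force: [0.3, 0.6, -0.3]
grip_width: 85.5
grasp_force: 0.0
```

Call:
move_arm --pt "0 0 0 -4 0 -2 1" --pt "0 0 0 -8 0 -2 1" --pt "0 0 0 -12 0 -2 1" --pt "0 0 0 -16 0 -2 1" --pt "0 0 0 -19 0 -2 1" --pt "0 0 0 -19 0 -2 1"

```text
clock: 24.45
tcp_pos: [467.0, 175.3, 141.3]
orientation: [-3.113, -0.422, 0.014]
force: [0.1, -0.6, -0.4]
grip_width: 85.1
grasp_force: 0.0
```

```bash
python3 - <<'E'
from h import *
p,d=imaging.read_camera("scene"); q,e=imaging.read_camera("top")
cv2.imwrite("pics/fin_s.png",p); cv2.imwrite("pics/fin_t.png",q)
v,u=np.mgrid[150:420,100:520]; v=v.ravel();u=u.ravel(); H=None
def ms(n,p,d,nm,cx,cy,zl,zh,hs,r=65):
    P=world(n,d,u,v); H=cv2.cvtColor(p,cv2.COLOR_BGR2HSV)[v,u]
    k=np.all((H>=hs[0])&(H<=hs[1]),1)&(P[:,2]>zl)&(P[:,2]<zh)&(np.hypot(P[:,0]-cx,P[:,1]-cy)<r)&(d[v,u]>0); Q=P[k]
    if k.sum()<20: print(n,nm,"hidden"); return
    r=cv2.minAreaRect(Q[:,:2].astype(np.float32)); print(n,nm,k.sum(),"z",np.median(Q[:,2]).round(1),np.round(r[0],1),np.round(r[1],1),round(r[2],1))
for n,a,b in(("scene",p,d),("top",q,e)):
    ms(n,a,b,"bluebox",660,229,30,46,HS["blue"]); ms(n,a,b,"blackbox",449,-312,30,46,([0,0,0],[180,255,60])); ms(n,a,b,"gtin",616,-257,25,42,HS["green"]); ms(n,a,b,"ytin",436,288,25,42,HS["yellow"]); ms(n,a,b,"stopper",671,10,60,85,HS["red"])
E
```

```text
scene bluebox 1425 z 37.3 [658.3 227. ] [83.8 61.2] 16.3
scene blackbox 768 z 37.0 [ 451.3 -312.1] [84.9 59.6] 10.7
scene gtin 486 z 31.1 [ 616.4 -256.7] [49.3 50.4] 64.1
scene ytin 369 z 31.1 [436.7 287. ] [48.5 52.4] 20.7
scene stopper 81 z 71.6 [672.3  10. ] [18.  15.9] 6.3
top bluebox 776 z 40.0 [647.2 225.2] [62.  60.2] 14.5
top blackbox 1397 z 39.9 [ 447.7 -312.6] [80.4 62.2] 9.9
top gtin 554 z 34.0 [ 613.5 -256.6] [49.8 51.8] 43.5
top ytin 446 z 34.0 [435.  289.9] [44.7 50.8] 38.4
top stopper hidden
```

View pics/fin_s.png

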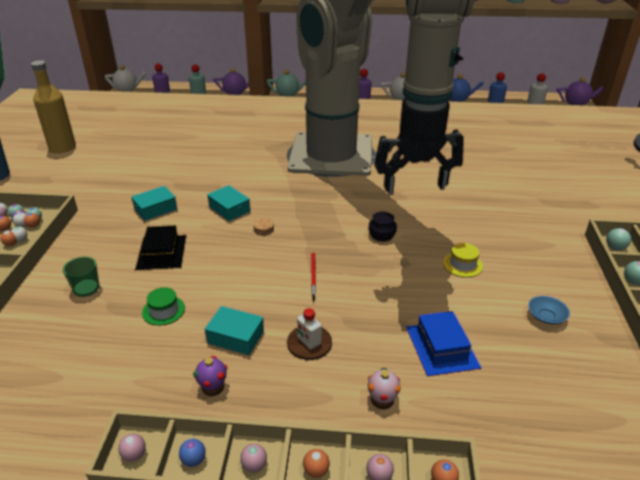

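The final scene view shows every item on its own pad: blue box (443,338), black box (160,245), green tin (162,303), yellow tin (465,258) and the bottle upright on the plinth (309,335). All are within about 3 mm of centre in the same-camera measurements, and the gripper is clear.

```bash
python3 -c "
from cell import ticket
print(ticket.sign_off())"
```

```text
the job is handed in; nothing more can be done
None
```

I took both stacks apart and handed the job in at about 24.5 s. Both boxes, both tins and the upright bottle sit on their own pads, each within about 3 mm of centre by the cameras; the sign-off returned no verdict.

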